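# Pack the seasoning carrier at the mushroom tasting stall

## Robot

A 6-joint arm with a two-finger parallel gripper is mounted at the origin on the work surface. World frame = base frame: x ahead of the robot, y to its left, z up, the work surface at z = 0. Lengths are in m, angles in rad, forces in N, time in s.
With the tool pointing down it reaches from about 0.25 to 0.725 m from the base axis. Payload 4 kg.
Tool frame: the origin (TCP) lies at the very end of the fingers, on their centre line; the grasp point (between the pads) lies hold_point_z behind it (hold_point_z is the distance from the TCP to the grasp point, in m); z points along the fingers, y is the line along which they close (so a half turn about z gives the same grasp; the last joint's range is limited). The gripper opens to 85 mm and grips with 20 to 120 N. Pads are 22 mm wide; open, the fingers measure 114 mm over their backs; the gripper's body (76 mm by 85 mm) begins 54 mm behind the grasp point. The pads swing forward as they close: fully open they stand 13 mm farther back than shut.
Start: joints at [1.163, 0.241, 0.005, 1.335, 0, 1.571], TCP at [0.198, 0.459, 0.231] pointing down, gripper open.
Joint ranges: [-2.72, 2.72], [-1.05, 1.87], [-1.09, 1.28], [-1.99, 2.15], [-1.42, 1.44], [-3.14, 3.14]. Speed limits (rad/s): [2.79, 2.79, 3.14, 3.14, 3.14, 3.14].

## Interface

Orientations are given as [roll, pitch, yaw] about the fixed x, y, z axes, in that order (R = Rz(yaw) Ry(pitch) Rx(roll)).
In Python, from bench import * gives the robot as it stands.
- The arm moves only by the tool jog_arm, never from a script. Its argument "series" is a list of rows, each an object of numbers: "x", "y", "z": the shift along the world's x, y, z in mm; "turn": the turn about the world's z in rad. In form: [{"x": .., "y": .., "z": .., "turn": ..}, ...]. A call has 1 to 5 rows; each row is the pose to reach, as a shift and turn from the pose commanded when the call began; what a row does not reach only later rows make up. A row lasts 1/10 s, in which the tool goes at most 50 mm and 8.59 degrees, less where a joint would pass 70% of its speed; a pose out of reach is approached as far as the arm can. A call with a gripper value outside its range is refused whole. "claw" is the opening, from -1 (shut) to 1 (fully open), set as the call begins (left out, the last holds). The fingers move at their own pace and stop on an object; "squeeze" is the grip in N (left out, the last holds). Time passes only in rows, so rows that repeat a pose let the fingers close. It gives the time, the measured TCP pose, the force, the opening and the grip force at its end, in the units of the state.
- get_state(): the state, without advancing time (a new reading comes with each control period).
- camera(name): name is "side" or "top" or "wrist"; returns a dict with "frame" (400x640x3 uint8, blue, green, red), "range_z" (400x640 float32, m along the optical axis (not along the pixel's ray), 0 where there is no reading), "intrinsics" (3x3 intrinsics, pixels), "T" (4x4, takes a point from camera to world coordinates); the wrist camera has in their place "mount" (4x4, takes a point from camera to tool coordinates, whose origin is the TCP and whose axes are the flange's). Camera axes: x right, y down, z forward; pixel columns grow to the right and rows downward; lengths in m; the calibration is good to about 2 mm. A picture is of the moment at which its call begins: read the wrist's pose just before it.
- hand_in(): hands the job in; it is judged then, once.
The state is a dict: "time_s": time; "joint_positions": joint angles; "dq": joint speeds; "tau": joint torques, N m; "tcp_pos": TCP position; "tcp_rot": TCP orientation; "ft_force": force on the tool from outside, world axes, zero at the start; "wrist_torque": the same for the moment, N m; "gripper_width": opening from 0.0 (shut) to 1.0 (fully open); "gripper_force": force on a finger pad.
Only numpy, scipy, OpenCV 4.12 (cv2) and the standard library are available. Lean on these libraries where they do the work, as an engineer would, in place of code of your own. Each camera call takes 0.05 s, during which the arm holds its last target. There are 200 camera calls.

## Task

Load the plywood seasoning carrier for the cooking demonstration: stand the oil bottle with the pouring spout in the tall round sleeve (keep it upright all the way), the square pepper mill in the square frame, and the deep notched tin in the low round dish, with the lugged tin stacked on top of it so that both lugs have dropped fully into the notches of the rim below. Leave the look-alikes (the plain-rimmed tin, the capped bottle and the round mill) standing where they are.

Things in the scene. Friction and masses are not known exactly. Their poses are not given: they have to be found in the camera images.
- deep_tin: Bare-metal round tin, outside diameter 56, 56 high, wall 4, empty, open-topped, flat foot, 0.12 kg. Two opposite rim notches, 15 wide and 8 deep, at its +x and -x sides; no partition inside. Any yaw. Origin: centre of underside, z up. In mm.
- lugged_tin: Bare-metal open tin, diameter 56, 46 high, partition inside along y, 0.1 kg. Lowest 7: foot of diameter 42 and two 10 wide lugs at +x and -x, as far out as the wall; its rim notches (15 wide) lie above the lugs. Foot and lugs fit deep_tin's mouth (48) and notches with 2.5 play, half turns alike. Home: origin 49 above deep_tin's (56 if on the rim). Any yaw. Origin: centre of underside, z up. In mm.
- plain_tin: Look-alike, stays: bare-metal round tin, outside diameter 56, 50 high, unbroken rim (no notches), no lugs, no partition. Origin: centre of underside, z up. In mm.
- pourer_bottle: Round green glass oil bottle, diameter 48, straight-sided up to 90, then a neck and a thin steel pouring spout (6 thick) bent to its +x, tip 22 off the axis, 125 high in all; 0.34 kg. Stands upright. Origin: centre of underside, z up. In mm.
- capped_bottle: Look-alike, stays: the same green bottle (diameter 48) with a flat steel cap 34 across instead of a spout, 115 high in all. Origin: centre of underside, z up. In mm.
- square_mill: Dark wooden pepper mill with a square body 46 x 46 and 80 high (faces square to its x and y) and a round knob (30 across) on a short neck, 100 high in all; 0.2 kg. Any yaw. Origin: centre of underside, z up. In mm.
- round_mill: Look-alike, stays: dark wooden pepper mill with a round waisted body (diameter 48, waist 40, 80 high), same knob, 100 high in all. Origin: centre of underside, z up. In mm.
- dish: Low round metal holder in the carrier, a fixed plywood tray 114 x 322 with an 18 high rim that holds dish, sleeve and frame in a row, 100 apart, in any order. Inside diameter 74, outside 82, wall top 14 above the origin. Fixed. x lies across the carrier's row, y along it. Origin: centre of underside, 6 above the table; floor 4 above the origin. In mm.
- sleeve: Tall round metal holder in the carrier, inside diameter 66, outside 74, wall top 44 above the origin. Fixed. x lies across the carrier's row, y along it. Origin: centre of underside, 6 above the table; floor 4 above the origin. In mm.
- frame: Square metal holder in the carrier, 70 x 70 inside, 78 x 78 outside, wall top 26 above the origin; the square mill fits turned any way. Fixed. x lies across the carrier's row, y along it. Origin: centre of underside, 6 above the table; floor 4 above the origin. In mm.
Not all that is in view belongs to the job. What is shaped like the deep_tin but green is not meant.

How it is judged:
By the outcome, as a careful person would: the job done as asked, in the order asked, and still so for the second after the job is handed in, with the robot touching nothing.
It also fails if it takes over 109 s, if anything falls off the work surface, if the arm or the gripper's body presses on something with over 40 N, if the wrist force passes 120 N, or if a joint passes its speed limit or range.

## Working session

There is one attempt and no reset: what is moved stays moved. The work goes in short steps, Python scripts to look and compute and a tool call to move; the robot and the scene stay as the last step left them, time stands still between calls to the robot, and variables do not carry over. Pictures are saved under pics/ and viewed, at most 14 in all, crops included, and the job is handed in when it is done.

Besides the shell and the picture viewer there is one more tool, called after ">>>" as a command line: name --argument value ..., lists and objects as JSON in quotes. jog_arm: Moves the arm, as the interface text tells. Its arguments: {"type":"object","properties":{"series":{"type":"array","items":{"type":"object","properties":{"x":{"type":"number"},"y":{"type":"number"},"z":{"type":"number"},"turn":{"type":"number"}}}},"claw":{"type":"number"},"squeeze":{"type":"number"}},"required":["series"]}

```bash
mkdir -p pics; ls; cat > h.py <<'E'
from bench import *
import numpy as np, cv2
def cloud(c,T=None):
    K=c["intrinsics"];z=c["range_z"];v,u=np.mgrid[:400,:640]
    P=np.stack([(u-K[0,2])/K[0,0]*z,(v-K[1,2])/K[1,1]*z,z],-1)
    T=c["T"] if T is None else T
    W=P@T[:3,:3].T+T[:3,3]; W[z==0]=np.nan
    return W
def Rrpy(r):
    from scipy.spatial.transform import Rotation as R
    return R.from_euler("xyz",r).as_matrix()
E
python3 - <<'E'
from h import *
s=get_state();print(s)
for n in("top","side"):
    c=camera(n);cv2.imwrite(f"pics/{n}0.png",c["frame"]);np.savez(f"{n}0.npz",**c);print(n,c["T"].round(3).tolist(),c["intrinsics"].tolist())
c=camera("wrist");print(c["mount"].round(3).tolist())
E
```

```text
pics
{'time_s': 0.0, 'joint_positions': array([1.16298754e+00, 2.41450112e-01, 3.72531580e-03, 1.33519508e+00,
       1.26119613e-05, 1.57081871e+00]), 'dq': array([-0.00153515, -0.00145486,  0.00087545,  0.00114563, -0.00102815,
       -0.00137542]), 'tau': array([ 4.86690788e-04, -3.72319257e+01,  2.52407008e+01,  1.70028600e-02,
       -1.69937476e-05,  1.12758809e-05]), 'tcp_pos': array([0.19804589, 0.45841893, 0.23039483]), 'tcp_rot': array([-3.13946910e+00, -1.25643930e-05,  2.73376145e+00]), 'ft_force': array([-0.77142278,  0.30700032, -0.16234027]), 'wrist_torque': array([0.01702922, 0.01477438, 0.04731813]), 'gripper_force': 0.0, 'gripper_width': 0.9982216140164076}
top [[0.021, -0.981, 0.195, 0.302], [-1.0, -0.021, 0.003, -0.007], [0.001, -0.195, -0.981, 1.131], [0.0, 0.0, 0.0, 1.0]] [[441.0304254074596, 0.0, 316.48966268937784], [0.0, 441.0304254074596, 196.25841486789577], [0.0, 0.0, 1.0]]
side [[0.764, -0.493, 0.416, 0.13], [-0.645, -0.597, 0.477, -0.456], [0.013, -0.633, -0.774, 0.782], [0.0, 0.0, 0.0, 1.0]] [[389.4181450763081, 0.0, 321.5509617461245], [0.0, 389.4181450763081, 201.55299481728912], [0.0, 0.0, 1.0]]
[[-0.001, -0.955, -0.297, 0.076], [1.0, -0.001, -0.001, -0.0], [0.0, -0.297, 0.955, -0.143], [0.0, 0.0, 0.0, 1.0]]
```

View pics/top0.png

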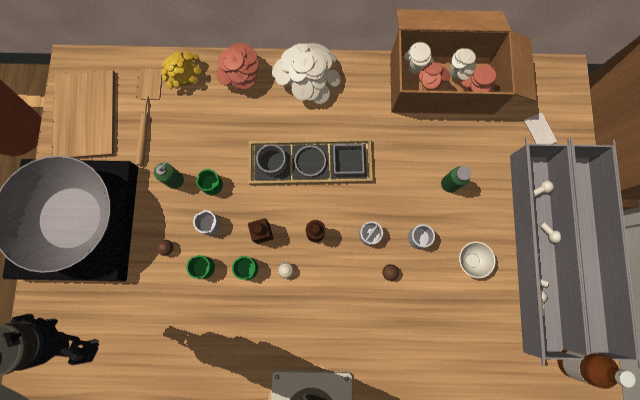

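View pics/side0.png

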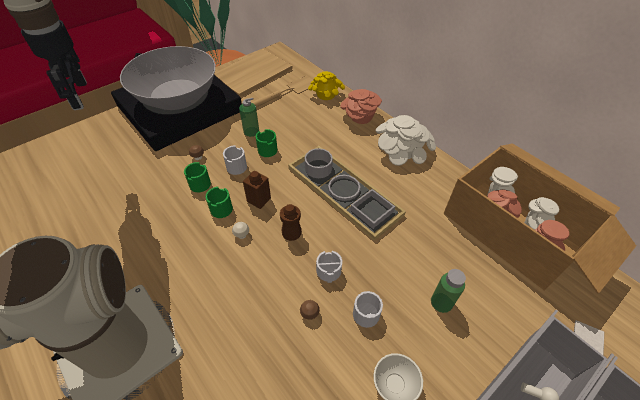

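```bash
python3 - <<'E'
from h import *
# height map clusters from both cams
for n in("top","side"):
    c=dict(np.load(f"{n}0.npz"));W=cloud(c);z=W[...,2]
    m=((z>0.03)&(z<0.15)).astype(np.uint8)
    k,l,st,_=cv2.connectedComponentsWithStats(m)
    for i in range(1,k):
        if st[i,4]<60: continue
        p=W[l==i]; t=p[p[:,2]>np.percentile(p[:,2],97)-0.006]
        print(n,st[i].tolist(),"top z %.3f"%np.percentile(p[:,2],98),"ctr",t.mean(0).round(3),"ext",np.ptp(t,axis=0).round(3))
E
```

```text
top [392, 10, 144, 101, 11508] top z 0.132 ctr [ 0.872 -0.364  0.129] ext [0.192 0.296 0.011]
top [217, 43, 42, 47, 1540] top z 0.086 ctr [0.866 0.212 0.083] ext [0.059 0.065 0.01 ]
top [273, 43, 67, 60, 2757] top z 0.100 ctr [0.855 0.031 0.097] ext [0.065 0.08  0.012]
top [161, 52, 41, 37, 1066] top z 0.079 ctr [0.859 0.37  0.076] ext [0.051 0.046 0.01 ]
top [515, 138, 125, 251, 15423] top z 0.135 ctr [ 0.133 -0.617  0.136] ext [0.068 0.062 0.027]
top [256, 144, 30, 31, 248] top z 0.053 ctr [0.613 0.115 0.049] ext [0.074 0.074 0.008]
top [0, 156, 135, 126, 15022] top z 0.141 ctr [0.458 0.609 0.139] ext [0.267 0.259 0.013]
top [154, 163, 27, 24, 455] top z 0.122 ctr [0.568 0.363 0.12 ] ext [0.015 0.02  0.011]
top [444, 166, 27, 25, 466] top z 0.117 ctr [ 0.568 -0.352  0.114] ext [0.035 0.033 0.01 ]
top [196, 169, 25, 24, 228] top z 0.059 ctr [0.552 0.273 0.055] ext [0.055 0.055 0.008]
top [193, 211, 26, 23, 215] top z 0.058 ctr [0.447 0.272 0.055] ext [0.052 0.057 0.007]
top [248, 219, 24, 24, 425] top z 0.100 ctr [0.427 0.133 0.098] ext [0.022 0.024 0.009]
top [306, 220, 19, 21, 310
[... 2346 characters left out ...]
048 ctr [ 0.428 -0.141  0.045] ext [0.056 0.056 0.007]
side [434, 269, 32, 38, 851] top z 0.116 ctr [ 0.568 -0.352  0.114] ext [0.035 0.033 0.007]
side [354, 291, 29, 31, 378] top z 0.052 ctr [ 0.424 -0.267  0.049] ext [0.057 0.057 0.008]
side [301, 300, 18, 16, 212] top z 0.040 ctr [ 0.334 -0.191  0.036] ext [0.029 0.031 0.008]
side [51, 303, 94, 73, 2702] top z 0.147 ctr [ 0.007 -0.052  0.145] ext [0.108 0.038 0.009]
side [479, 310, 161, 90, 4147] top z 0.102 ctr [ 0.586 -0.574  0.1  ] ext [0.239 0.161 0.008]
side [374, 353, 49, 47, 499] top z 0.042 ctr [ 0.378 -0.395  0.039] ext [0.089 0.088 0.008]
side [542, 387, 17, 13, 159] top z 0.038 ctr [ 0.56  -0.594  0.036] ext [0.023 0.022 0.007]
```

The top picture shows the deep tin at pixel (205,222), the square mill at (260,231), the lugged tin with its partition at (371,233) and the spouted bottle at (167,176). The sleeve, dish and frame are at (271,160), (310,160) and (349,160). The side picture agrees. Next I'll measure yaws and centres.

```bash
python3 - <<'E'
from h import *
import bench
print([ (k,getattr(bench,k)) for k in dir(bench) if 'hold' in k.lower()])
C={n:dict(np.load(f"{n}0.npz")) for n in("top","side")}
Ws={n:cloud(c) for n,c in C.items()}
def near(n,x,y,r,z0,z1):
    P=Ws[n].reshape(-1,3);return P[(np.hypot(P[:,0]-x,P[:,1]-y)<r)&(P[:,2]>z0)&(P[:,2]<z1)]
def circ(p,r):
    from scipy.optimize import least_squares
    return least_squares(lambda c:np.hypot(p[:,0]-c[0],p[:,1]-c[1])-r,p[:,:2].mean(0),loss="soft_l1",f_scale=.002).x
for nm,x,y,h in(("deep",.447,.271,.056),("lug",.429,-.141,.046)):
    for n in Ws:
        p=near(n,x,y,.036,h-.004,h+.006);c=circ(p,.026)
        q=p[np.hypot(*(p[:,:2]-c).T)>.02]
        a=np.degrees(np.arctan2(q[:,1]-c[1],q[:,0]-c[0]))
        print(nm,n,c.round(4),np.histogram(a,np.arange(-180,181,15))[0])
        if nm=="lug":
            i=p[np.hypot(*(p[:,:2]-c).T)<.018]; print(len(i)); 
            i=near(n,x,y,.036,.02,h+.006);i=i[(np.hypot(*(i[:,:2]-c).T)<.017)&(i[:,2]>.03)]
            if len(i)>4:
                v=cv2.fitLine(i[:,:2].astype(np.float32),cv2.DIST_L2,0,.01,.01).ravel();print("part ang",len(i),np.degrees(np.arctan2(v[1],v[0])),v[2:])
for n in Ws:
    p=near(n,.427,.133,.04,.07,.086);print("mill",n,len(p),cv2.minAreaRect((p[:,:2]*1000).astype(np.float32)), "knob",near(n,.427,.133,.02,.094,.106).mean(0).round(4))
    p=near(n,.565,.36,.04,.02,.085);c=circ(p,.024);t=near(n,.565,.36,.04,.108,.14)
    print("bottle",n,len(p),c.round(4),"\n",t[np.argsort(-t[:,2])][:14].round(3).tolist())
    for nm,y,r,z in(("sleeve",.115,.035,.05),("dish",.01,.039,.02)):
        p=near(n,.615,y,.05,z-.005,z+.005);print(nm,n,len(p),circ(p,r).round(4),p[:,2].mean())
    p=near(n,.615,-.1,.065,.028,.037);print("frame",cv2.minAreaRect((p[:,:2]*1000).astype(np.float32)))
t=C["top"]["frame"];s=C["side"]["frame"]
f=lambda im,u,v:cv2.resize(im[v-20:v+20,u-20:u+20],(260,260),interpolation=cv2.INTER_CUBIC)
cv2.imwrite("pics/crops.png",np.vstack([np.hstack([f(t,205,222),f(t,371,233),f(t,167,176)]),np.hstack([f(s,234,160),f(s,329,265),f(s,249,118)])]))
E
```

```text
[('hold_point_z', 0.0187)]
deep top [0.4469 0.2703] [3 0 0 6 4 5 3 5 4 7 3 3 4 0 0 6 6 7 6 5 4 4 4 3]
deep side [0.4473 0.2703] [4 0 0 5 7 5 5 3 5 3 2 4 4 1 0 5 3 5 6 6 2 5 3 4]
lug top [ 0.4296 -0.1407] [2 5 3 0 1 6 4 6 5 4 6 2 5 4 2 0 1 5 4 5 5 6 4 3]
0
part ang 18 -36.498005 [ 0.42963994 -0.14089575]
lug side [ 0.4299 -0.141 ] [8 7 4 0 3 7 9 6 3 6 7 5 6 8 3 0 2 6 7 7 7 7 5 9]
0
part ang 46 -37.07322 [ 0.4290983  -0.14055842]
mill top 249 ((427.2119140625, 133.14154052734375), (46.29405212402344, 45.983341217041016), 17.43017578125) knob [0.4271 0.1328 0.0978]
bottle top 182 [0.5627 0.3716] 
 [[0.567, 0.361, 0.125], [0.572, 0.36, 0.125], [0.575, 0.357, 0.125], [0.572, 0.355, 0.124], [0.572, 0.358, 0.124], [0.57, 0.36, 0.123], [0.575, 0.356, 0.123], [0.565, 0.362, 0.123], [0.575, 0.354, 0.122], [0.565, 0.365, 0.122], [0.573, 0.354, 0.121], [0.568, 0.365, 0.121], [0.568, 0.361, 0.12], [0.566, 0.361, 0.12]]
sleeve top 156 [0.6134 0.1156] 0.04888666704065798
dish top 165 [0.6172 0.0159] 0.019206218657174246
frame ((622.3995361328125, -83.89446258544922), (79.37553405761719, 78.41044616699219), 2.062391519546509)
mill side 215 ((428.0289611816406, 132.0727081298828), (47.56645584106445, 45.163604736328125), 15.103142738342285) knob [0.4266 0.1315 0.0982]
bottle side 293 [0.5634 0.3721] 
 [[0.57, 0.358, 0.125], [0.577, 0.353, 0.124], [0.575, 0.356, 0.123], [0.57, 0.355, 0.123], [0.573, 0.359, 0.122], [0.569, 0.358, 0.122], [0.57, 0.364, 0.121], [0.568, 0.361, 0.121], [0.568, 0.367, 0.12], [0.575, 0.357, 0.12], [0.566, 0.364, 0.119], [0.56, 0.37, 0.119], [0.565, 0.367, 0.119], [0.563, 0.37, 0.118]]
sleeve side 148 [0.6138 0.1156] 0.048900162321229
dish side 198 [0.6177 0.0156] 0.01887742482710292
frame ((623.4108276367188, -83.7987060546875), (80.58844757080078, 78.73592376708984), 2.8422861099243164)
```

View pics/crops.png

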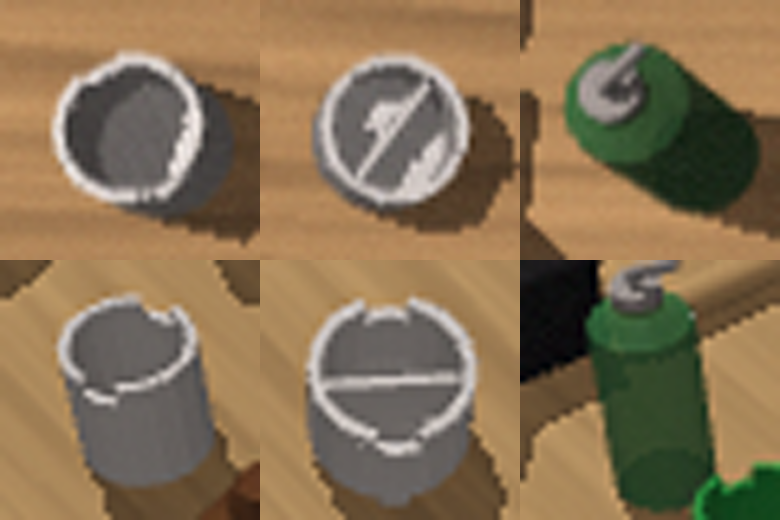

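The centres and yaws from both cameras agree with each other and with the 100 mm holder spacing. Notches: deep tin at about 30°, lugged tin at about 53°. The mill is turned about 17°. I'll take the bottle first.

>>> jog_arm --series '[{"x": 40, "y": -10, "turn": -0.12}, {"x": 85, "y": -20, "turn": -0.24}, {"x": 130, "y": -30, "turn": -0.36}, {"x": 175, "y": -40, "turn": -0.48}, {"x": 220, "y": -50, "turn": -0.58}]' --claw 1 --squeeze 50

```text
validation failed for argument at $.se...
```

>>> jog_arm --series '[{"x": 45, "y": -10}, {"x": 90, "y": -22}, {"x": 130, "y": -32}, {"x": 145, "y": -36}, {"x": 145, "y": -36}]'

```text
validation failed for argument at $.se...
```

```bash
cat >> h.py <<'E'
def wrist():
    s=get_state();c=camera("wrist");T=np.eye(4);T[:3,:3]=Rrpy(s["tcp_rot"]);T[:3,3]=s["tcp_pos"]
    return s,c,cloud(c,T@c["mount"])
def near(W,x,y,r,z0,z1):
    P=W.reshape(-1,3);return P[(np.hypot(P[:,0]-x,P[:,1]-y)<r)&(P[:,2]>z0)&(P[:,2]<z1)]
def circ(p,r):
    from scipy.optimize import least_squares
    return least_squares(lambda c:np.hypot(p[:,0]-c[0],p[:,1]-c[1])-r,p[:,:2].mean(0),loss="soft_l1",f_scale=.002).x
E
python3 - <<'E'
from h import *
s,c,W=wrist();print(s["time_s"],s["tcp_pos"],s["tcp_rot"],s["joint_positions"])
cv2.imwrite("pics/w1.png",c["frame"])
p=near(W,.563,.372,.04,.075,.093);print(len(p),circ(p,.024),p.mean(0),p.max(0),p.min(0))
E
```

```text
0.15 [0.19809    0.458575   0.23061356] [-3.13999387e+00 -4.26609407e-06  2.73379473e+00] [1.16303542e+00 2.41251908e-01 4.03918269e-03 1.33518238e+00
 4.32527382e-06 1.57083334e+00]h.py:19: RuntimeWarning: Mean of empty slice.
  return least_squares(lambda c:np.hypot(p[:,0]-c[0],p[:,1]-c[1])-r,p[:,:2].mean(0),loss="soft_l1",f_scale=.002).x
  ret = um.true_divide(
Traceback (most recent call last):
  File "h.py", line 19, in circ
    return least_squares(lambda c:np.hypot(p[:,0]-c[0],p[:,1]-c[1])-r,p[:,:2].mean(0),loss="soft_l1",f_scale=.002).x
           ~~~~~~~~~~~~~^^^^^^^^^^^^^^^^^^^^^^^^^^^^^^^^^^^^^^^^^^^^^^^^^^^^^^^^^^^^^^^^^^^^^^^^^^^^^^^^^^^^^^^^^^
ValueError: Initial guess is outside of provided bounds
```

View pics/w1.png

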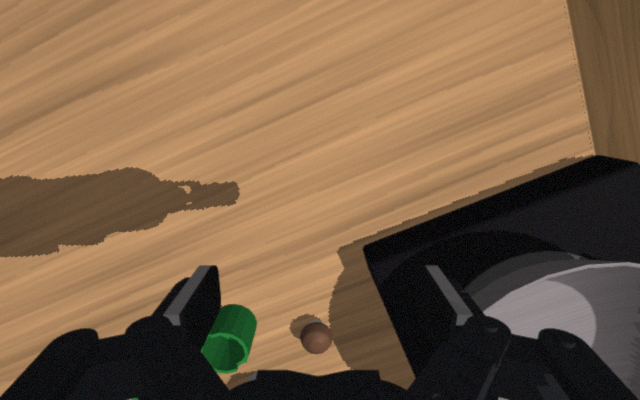

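The arm has not moved: this picture shows the stove at right and a green tin at (230,337). The rows were refused, so I'll give all four fields in each.

>>> jog_arm --series '[{"x": 40, "y": -10, "z": 0, "turn": -0.12}, {"x": 85, "y": -20, "z": 0, "turn": -0.24}, {"x": 130, "y": -30, "z": 0, "turn": -0.36}, {"x": 175, "y": -40, "z": 0, "turn": -0.48}, {"x": 220, "y": -50, "z": 0, "turn": -0.58}]' --claw 1 --squeeze 50

```text
time_s: 0.7
tcp_pos: [0.4198, 0.4083, 0.2311]
tcp_rot: [-3.141, -0.0, 2.15]
ft_force: [-0.0, 0.8, 0.3]
gripper_width: 1.0
gripper_force: 0.0
```

>>> jog_arm --series '[{"x": 45, "y": -10, "z": 0, "turn": 0}, {"x": 90, "y": -22, "z": 0, "turn": 0}, {"x": 130, "y": -32, "z": 0, "turn": 0}, {"x": 145, "y": -36, "z": 0, "turn": 0}, {"x": 145, "y": -36, "z": 0, "turn": 0}]'

```text
time_s: 1.2
tcp_pos: [0.5655, 0.3713, 0.2295]
tcp_rot: [-3.14, 0.0, 2.15]
ft_force: [0.7, -0.3, 0.5]
gripper_width: 0.999
gripper_force: 0.0
```

```bash
python3 - <<'E'
from h import *
s,c,W=wrist();print(s["time_s"],s["tcp_pos"],s["tcp_rot"],s["joint_positions"])
cv2.imwrite("pics/w2.png",c["frame"])
p=near(W,.563,.372,.04,.03,.093);print(len(p),p.mean(0),p.max(0),p.min(0));print(circ(p,.024))
E
```

```text
1.2 [0.56550501 0.37129992 0.22950292] [-3.13997507e+00  3.53503351e-04  2.15006091e+00] [ 5.81144996e-01  6.17870453e-01  5.75992266e-01  1.53053638e+00
 -3.50460543e-04  1.57267731e+00]
879 [0.55682495 0.3823983  0.07738186] [0.58712917 0.39499697 0.093     ] [0.53943933 0.34787545 0.03028112]
[0.56377657 0.37068645]
```

View pics/w2.png

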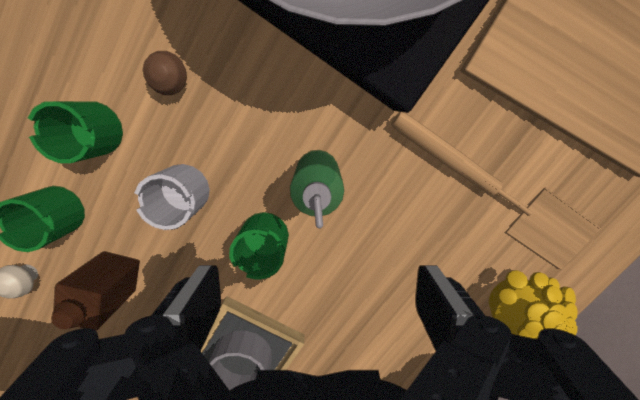

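The bottle stands at (316,185) in the wrist view, with its spout toward the gripper. It measures (0.563, 0.371), as expected. I'll descend and grip.

>>> jog_arm --series '[{"x": -2, "y": 0, "z": -45, "turn": 0}, {"x": -2, "y": 0, "z": -90, "turn": 0}, {"x": -2, "y": 0, "z": -130, "turn": 0}, {"x": -2, "y": 0, "z": -160, "turn": 0}, {"x": -2, "y": 0, "z": -170, "turn": 0}]'

```text
time_s: 1.75
tcp_pos: [0.5571, 0.3722, 0.0572]
tcp_rot: [-3.133, -0.0, 2.156]
ft_force: [-0.8, -0.2, 0.6]
gripper_width: 1.0
gripper_force: 0.0
```

>>> jog_arm --series '[{"x": 0, "y": 0, "z": 0, "turn": 0}, {"x": 0, "y": 0, "z": 0, "turn": 0}, {"x": 0, "y": 0, "z": 0, "turn": 0}, {"x": 0, "y": 0, "z": 0, "turn": 0}, {"x": 0, "y": 0, "z": 0, "turn": 0}]' --claw -1 --squeeze 50

```text
time_s: 2.25
tcp_pos: [0.5627, 0.3742, 0.0645]
tcp_rot: [3.136, -0.001, 2.154]
ft_force: [-1.1, 1.0, 6.5]
gripper_width: 0.544
gripper_force: 52.2
```

>>> jog_arm --series '[{"x": 0, "y": 0, "z": 0, "turn": 0}, {"x": 0, "y": 0, "z": 10, "turn": 0}, {"x": 0, "y": 0, "z": 20, "turn": 0}, {"x": 0, "y": 0, "z": 30, "turn": 0}, {"x": 0, "y": 0, "z": 30, "turn": 0}]'

```text
time_s: 2.75
tcp_pos: [0.5625, 0.3737, 0.0937]
tcp_rot: [3.138, -0.0, 2.154]
ft_force: [-0.4, 1.4, -2.1]
gripper_width: 0.545
gripper_force: 51.9
```

```bash
python3 - <<'E'
from h import *
s,c,W=wrist();print(s["time_s"],s["tcp_pos"],s["tcp_rot"],s["ft_force"],s["gripper_width"],s["gripper_force"])
c=camera("side");cv2.imwrite("pics/s1.png",cv2.resize(c["frame"][40:200,150:400],(750,480)))
E
```

```text
2.75 [0.56252212 0.37373579 0.09371808] [ 3.13769212e+00 -1.08679587e-05  2.15368916e+00] [-0.35488253  1.39346663 -2.0998943 ] 0.5446139547550196 51.85394698753953
```

View pics/s1.png

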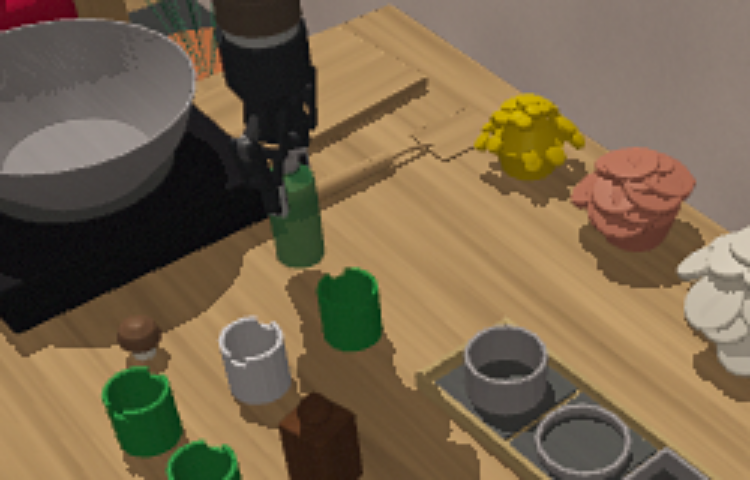

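The bottle hangs upright in the gripper at (297,215) in the crop, clear of the table. I'll carry it over to the sleeve, raised.

>>> jog_arm --series '[{"x": 0, "y": 0, "z": 35, "turn": 0}, {"x": 5, "y": -20, "z": 65, "turn": 0}, {"x": 13, "y": -62, "z": 65, "turn": 0}, {"x": 22, "y": -106, "z": 65, "turn": 0}, {"x": 31, "y": -150, "z": 65, "turn": 0}]'

```text
time_s: 3.35
tcp_pos: [0.592, 0.2218, 0.1559]
tcp_rot: [-3.141, -0.0, 2.155]
ft_force: [0.1, -0.9, -2.6]
gripper_width: 0.544
gripper_force: 52.5
```

>>> jog_arm --series '[{"x": 8, "y": -40, "z": 0, "turn": 0}, {"x": 15, "y": -75, "z": 0, "turn": 0}, {"x": 20, "y": -100, "z": 0, "turn": 0}, {"x": 20, "y": -108, "z": 0, "turn": 0}, {"x": 20, "y": -108, "z": 0, "turn": 0}]'

```text
time_s: 3.85
tcp_pos: [0.6119, 0.1138, 0.1557]
tcp_rot: [-3.14, -0.001, 2.151]
ft_force: [-0.1, 1.9, -2.7]
gripper_width: 0.542
gripper_force: 52.5
```

```bash
python3 - <<'E'
from h import *
s,c,W=wrist();print(s["time_s"],s["tcp_pos"],s["tcp_rot"],s["gripper_width"],s["gripper_force"])
for n in("top","side"):
    W=cloud(camera(n)); p=near(W,*s["tcp_pos"][:2],.05,.095,.14)
    P=W.reshape(-1,3);q=near(W,*s["tcp_pos"][:2],.05,.08,.2)
    if len(p)>20: print(n,len(p),circ(p,.024),p.min(0),p.max(0),q[:,2].min())
E
```

```text
3.85 [0.61194166 0.11376346 0.15567757] [-3.14041131e+00 -8.16732787e-04  2.15148596e+00] 0.5415600306038654 52.48237327672541
side 249 [0.61319005 0.11374906] [0.58785172 0.087926   0.09505296] [0.62961003 0.1306674  0.13981605] 0.09143097601265349
```

Bottle centre measures (0.613, 0.114) with its foot at z 91 mm; the target is (0.6136, 0.1156). I'll lower it.

>>> jog_arm --series '[{"x": 0, "y": 2, "z": -20, "turn": 0}, {"x": 0, "y": 2, "z": -40, "turn": 0}, {"x": 0, "y": 2, "z": -60, "turn": 0}, {"x": 0, "y": 2, "z": -72, "turn": 0}, {"x": 0, "y": 2, "z": -76, "turn": 0}]'

```text
time_s: 4.5
tcp_pos: [0.6109, 0.1181, 0.0785]
tcp_rot: [-3.139, -0.001, 2.156]
ft_force: [0.0, -0.7, -2.7]
gripper_width: 0.543
gripper_force: 52.5
```

>>> jog_arm --series '[{"x": 0, "y": 0, "z": -2, "turn": 0}, {"x": 0, "y": 0, "z": -4, "turn": 0}, {"x": 0, "y": 0, "z": -5, "turn": 0}, {"x": 0, "y": 0, "z": -5, "turn": 0}, {"x": 0, "y": 0, "z": -5, "turn": 0}]'

```text
time_s: 5.0
tcp_pos: [0.6127, 0.117, 0.0759]
tcp_rot: [3.141, 0.0, 2.154]
ft_force: [-0.1, 0.3, -2.6]
gripper_width: 0.545
gripper_force: 52.5
```

>>> jog_arm --series '[{"x": 0, "y": 0, "z": -1, "turn": 0}, {"x": 0, "y": 0, "z": -2, "turn": 0}, {"x": 0, "y": 0, "z": -2, "turn": 0}]'

```text
time_s: 5.3
tcp_pos: [0.6127, 0.1169, 0.0746]
tcp_rot: [3.14, 0.001, 2.154]
ft_force: [-2.0, -0.3, 4.5]
gripper_width: 0.538
gripper_force: 53.1
```

Floor contact is felt, so I'll release and rise.

>>> jog_arm --series '[{"x": 0, "y": 0, "z": 0, "turn": 0}, {"x": 0, "y": 0, "z": 0, "turn": 0}, {"x": 0, "y": 0, "z": 0, "turn": 0}, {"x": 0, "y": 0, "z": 0, "turn": 0}, {"x": 0, "y": 0, "z": 15, "turn": 0}]' --claw 1

```text
time_s: 5.8
tcp_pos: [0.6105, 0.1167, 0.086]
tcp_rot: [-3.137, -0.002, 2.154]
ft_force: [-1.0, -0.4, -0.8]
gripper_width: 0.998
gripper_force: 0.0
```

>>> jog_arm --series '[{"x": 0, "y": 0, "z": 35, "turn": 0}, {"x": 0, "y": 0, "z": 75, "turn": 0}, {"x": 0, "y": 0, "z": 120, "turn": 0}, {"x": -40, "y": 0, "z": 135, "turn": 0.1}, {"x": -85, "y": 5, "z": 135, "turn": 0.22}]'

```text
time_s: 6.3
tcp_pos: [0.5299, 0.1222, 0.2266]
tcp_rot: [3.135, 0.005, 2.377]
ft_force: [-0.1, 0.8, 0.0]
gripper_width: 0.999
gripper_force: 0.0
```

```bash
python3 - <<'E'
from h import *
s,c,W=wrist();print(s["time_s"],s["tcp_pos"],s["tcp_rot"],s["joint_positions"])
for n in("top","side"):
    c=camera(n);W=cloud(c); p=near(W,.613,.116,.04,.065,.102)
    if len(p)>20: print(n,len(p),circ(p,.024),near(W,.613,.116,.04,.06,.2)[:,2].max())
    p=near(W,.427,.133,.04,.07,.086);print("mill",n,len(p),cv2.minAreaRect((p[:,:2]*1000).astype(np.float32)))
cv2.imwrite("pics/s2.png",cv2.resize(c["frame"][100:260,200:450],(750,480)))
E
```

```text
6.3 [0.5299103  0.12221634 0.2266393 ] [3.13466183 0.00464632 2.37691948] [ 2.26724247e-01  3.23042058e-01  1.04734405e-01  1.34414508e+00
 -9.31534682e-05  9.91380934e-01]
top 90 [0.61277867 0.11507618] 0.1348024791271637
mill top 0 ((0.0, 0.0), (0.0, 0.0), 0.0)
side 214 [0.61431941 0.11496417] 0.1361175354515659
mill side 214 ((427.5440979003906, 132.5001983642578), (46.537559509277344, 46.28302001953125), 16.914506912231445)
```

View pics/s2.png

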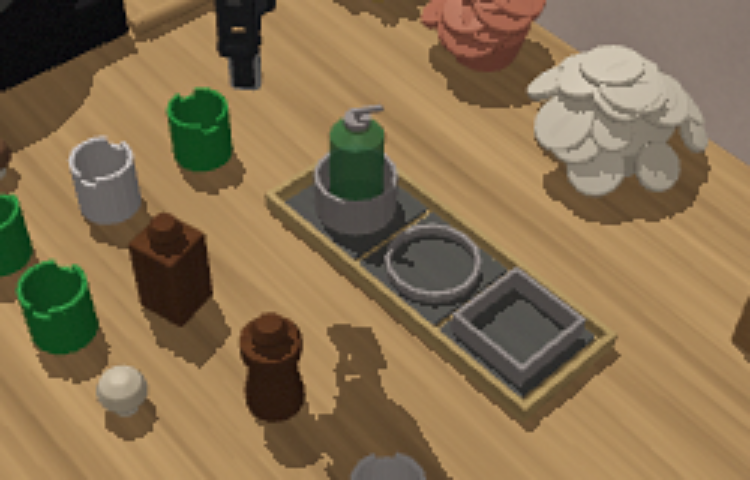

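The bottle stands upright in the sleeve at (357,165). Next is the mill, which measures (0.4275, 0.1325) at 17°.

>>> jog_arm --series '[{"x": -35, "y": 4, "z": 0, "turn": -0.12}, {"x": -70, "y": 8, "z": 0, "turn": -0.25}, {"x": -102, "y": 10, "z": -10, "turn": -0.38}, {"x": -102, "y": 10, "z": -40, "turn": -0.51}, {"x": -102, "y": 10, "z": -80, "turn": -0.51}]'

```text
time_s: 6.95
tcp_pos: [0.428, 0.133, 0.1449]
tcp_rot: [3.134, -0.0, 1.862]
ft_force: [1.1, 0.2, -0.6]
gripper_width: 1.004
gripper_force: 0.0
```

```bash
python3 - <<'E'
from h import *
s,c,W=wrist();print(s["time_s"],s["tcp_pos"],s["tcp_rot"])
p=near(W,.427,.133,.04,.07,.086);print(len(p),cv2.minAreaRect((p[:,:2]*1000).astype(np.float32)))
E
```

```text
6.95 [0.42796306 0.13304025 0.14487511] [ 3.13366840e+00 -1.12153698e-05  1.86162974e+00]
3070 ((428.3541259765625, 133.99566650390625), (46.09200668334961, 45.85832214355469), 17.38273048400879)
```

>>> jog_arm --series '[{"x": 0, "y": 0, "z": -35, "turn": 0.01}, {"x": 0, "y": 0, "z": -70, "turn": 0.01}, {"x": 0, "y": 0, "z": -95, "turn": 0.01}, {"x": 0, "y": 0, "z": -100, "turn": 0.01}, {"x": 0, "y": 0, "z": -100, "turn": 0.01}]'

```text
time_s: 7.5
tcp_pos: [0.4257, 0.132, 0.0432]
tcp_rot: [-3.14, 0.0, 1.873]
ft_force: [0.2, 1.0, -0.0]
gripper_width: 0.998
gripper_force: 0.0
```

>>> jog_arm --series '[{"x": 0, "y": 0, "z": 0, "turn": 0}, {"x": 0, "y": 0, "z": 0, "turn": 0}, {"x": 0, "y": 0, "z": 0, "turn": 0}, {"x": 0, "y": 0, "z": 0, "turn": 0}, {"x": 0, "y": 0, "z": 0, "turn": 0}]' --claw -1 --squeeze 50

```text
time_s: 8.0
tcp_pos: [0.427, 0.1325, 0.045]
tcp_rot: [3.137, 0.0, 1.874]
ft_force: [0.9, -0.0, 5.8]
gripper_width: 0.53
gripper_force: 54.5
```

>>> jog_arm --series '[{"x": 0, "y": 0, "z": 0, "turn": 0}, {"x": 0, "y": 0, "z": 15, "turn": 0}, {"x": 0, "y": 0, "z": 45, "turn": 0}, {"x": 0, "y": 0, "z": 85, "turn": 0}, {"x": 0, "y": 0, "z": 100, "turn": 0}]'

```text
time_s: 8.5
tcp_pos: [0.4267, 0.1325, 0.1467]
tcp_rot: [3.137, 0.0, 1.874]
ft_force: [1.6, 0.8, -2.0]
gripper_width: 0.536
gripper_force: 54.2
```

>>> jog_arm --series '[{"x": 25, "y": -27, "z": 0, "turn": -0.05}, {"x": 55, "y": -60, "z": 0, "turn": -0.1}, {"x": 87, "y": -95, "z": 0, "turn": -0.15}, {"x": 118, "y": -130, "z": 0, "turn": -0.2}, {"x": 150, "y": -165, "z": 0, "turn": -0.25}]'

```text
time_s: 9.0
tcp_pos: [0.5756, -0.0344, 0.1431]
tcp_rot: [-3.14, -0.0, 1.622]
ft_force: [0.8, 0.7, -2.4]
gripper_width: 0.531
gripper_force: 54.1
```

>>> jog_arm --series '[{"x": 30, "y": -33, "z": 0, "turn": 0}, {"x": 42, "y": -46, "z": 0, "turn": 0}, {"x": 46, "y": -51, "z": 0, "turn": 0}, {"x": 46, "y": -51, "z": 0, "turn": 0}]'

```text
time_s: 9.4
tcp_pos: [0.6206, -0.0843, 0.1424]
tcp_rot: [-3.14, -0.001, 1.623]
ft_force: [-1.0, 0.1, -2.4]
gripper_width: 0.532
gripper_force: 54.1
```

```bash
python3 - <<'E'
from h import *
s=get_state();print(s["time_s"],s["tcp_pos"],s["tcp_rot"],s["gripper_width"],s["gripper_force"])
c=camera("side");W=cloud(c);x,y=s["tcp_pos"][:2]
q=near(W,x,y,.045,.085,.135);print(len(q),q.min(0),q.max(0))
cv2.imwrite("pics/s3.png",cv2.resize(c["frame"][100:260,250:500],(750,480)))
E
```

```text
9.4 [ 0.62064567 -0.08434064  0.1423985 ] [-3.13954236e+00 -6.26624677e-04  1.62279127e+00] 0.5324115225102729 54.12828326225281
273 [ 0.59607621 -0.10842641  0.0976971 ] [ 0.64499144 -0.06232302  0.13488458]
```

View pics/s3.png

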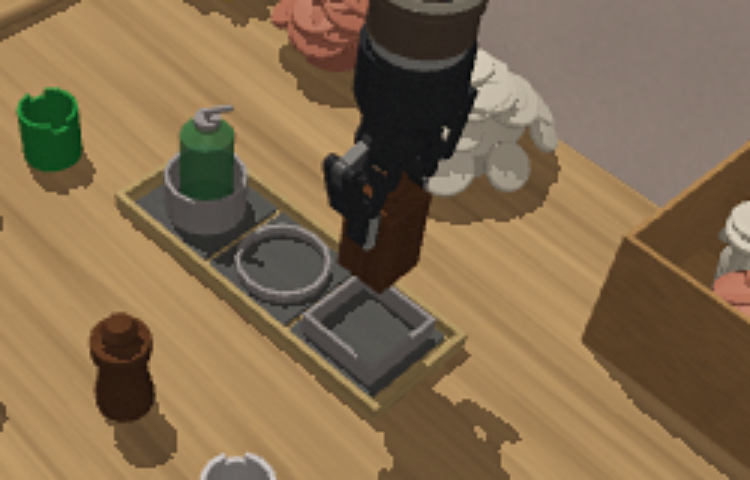

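The mill hangs level above the frame at (380,240), its foot at z 98 mm. I'll lower it.

>>> jog_arm --series '[{"x": 2, "y": 1, "z": -25, "turn": 0}, {"x": 2, "y": 1, "z": -50, "turn": 0}, {"x": 2, "y": 1, "z": -70, "turn": 0}, {"x": 2, "y": 1, "z": -80, "turn": 0}, {"x": 2, "y": 1, "z": -83, "turn": 0}]'

```text
time_s: 9.95
tcp_pos: [0.6217, -0.0816, 0.0593]
tcp_rot: [-3.139, -0.001, 1.625]
ft_force: [0.8, 0.8, -2.2]
gripper_width: 0.531
gripper_force: 54.1
```

>>> jog_arm --series '[{"x": 0, "y": 0, "z": -1, "turn": 0}, {"x": 0, "y": 0, "z": -2, "turn": 0}, {"x": 0, "y": 0, "z": -3, "turn": 0}, {"x": 0, "y": 0, "z": -3, "turn": 0}]'

```text
time_s: 10.35
tcp_pos: [0.6238, -0.0831, 0.058]
tcp_rot: [3.14, 0.0, 1.624]
ft_force: [-0.5, 0.1, -3.7]
gripper_width: 0.538
gripper_force: 54.1
```

>>> jog_arm --series '[{"x": 0, "y": 0, "z": -1, "turn": 0}, {"x": 0, "y": 0, "z": -2, "turn": 0}, {"x": 0, "y": 0, "z": -2, "turn": 0}]'

```text
time_s: 10.65
tcp_pos: [0.6232, -0.0831, 0.0552]
tcp_rot: [-3.141, -0.0, 1.624]
ft_force: [0.5, 1.0, -2.7]
gripper_width: 0.536
gripper_force: 54.1
```

>>> jog_arm --series '[{"x": 0, "y": 0, "z": -1, "turn": 0}, {"x": 0, "y": 0, "z": -2, "turn": 0}, {"x": 0, "y": 0, "z": -2, "turn": 0}]'

```text
time_s: 10.95
tcp_pos: [0.6233, -0.0831, 0.0549]
tcp_rot: [3.141, 0.0, 1.624]
ft_force: [-2.5, -1.2, 5.8]
gripper_width: 0.529
gripper_force: 53.9
```

>>> jog_arm --series '[{"x": 0, "y": 0, "z": 0, "turn": 0}, {"x": 0, "y": 0, "z": 0, "turn": 0}, {"x": 0, "y": 0, "z": 0, "turn": 0}, {"x": 0, "y": 0, "z": 0, "turn": 0}, {"x": 0, "y": 0, "z": 20, "turn": 0}]' --claw 1

```text
time_s: 11.45
tcp_pos: [0.6208, -0.0827, 0.0702]
tcp_rot: [-3.135, -0.001, 1.624]
ft_force: [0.2, 0.0, -0.7]
gripper_width: 0.998
gripper_force: 0.0
```

>>> jog_arm --series '[{"x": 0, "y": 0, "z": 40, "turn": 0}, {"x": 0, "y": 0, "z": 85, "turn": 0}, {"x": 0, "y": 0, "z": 125, "turn": -0.1}, {"x": -20, "y": 20, "z": 135, "turn": -0.23}, {"x": -45, "y": 55, "z": 135, "turn": -0.36}]'

```text
time_s: 11.95
tcp_pos: [0.5805, -0.0293, 0.2112]
tcp_rot: [3.134, -0.002, 1.255]
ft_force: [0.1, 0.2, -0.4]
gripper_width: 1.003
gripper_force: 0.0
```

>>> jog_arm --series '[{"x": -20, "y": 45, "z": 0, "turn": -0.13}, {"x": -42, "y": 90, "z": 0, "turn": -0.27}, {"x": -65, "y": 133, "z": 0, "turn": -0.41}, {"x": -87, "y": 176, "z": 0, "turn": -0.55}, {"x": -108, "y": 220, "z": 0, "turn": -0.69}]'

```text
time_s: 12.45
tcp_pos: [0.4734, 0.1852, 0.2085]
tcp_rot: [3.142, -0.0, 0.588]
ft_force: [1.5, 0.8, -0.7]
gripper_width: 1.001
gripper_force: 0.0
```

>>> jog_arm --series '[{"x": -12, "y": 40, "z": 0, "turn": -0.05}, {"x": -23, "y": 75, "z": 0, "turn": -0.05}, {"x": -23, "y": 78, "z": 0, "turn": -0.05}, {"x": -23, "y": 78, "z": 0, "turn": -0.05}]'

```text
time_s: 12.85
tcp_pos: [0.4512, 0.2626, 0.2082]
tcp_rot: [3.141, 0.0, 0.546]
ft_force: [-0.7, -0.0, -0.3]
gripper_width: 0.997
gripper_force: 0.0
```

```bash
python3 - <<'E'
from h import *
s,c,W=wrist();print(s["time_s"],s["tcp_pos"],s["tcp_rot"])
cv2.imwrite("pics/w3.png",c["frame"])
p=near(W,.447,.27,.036,.052,.062);print(len(p))
k=circ(p,.026);q=p[np.hypot(*(p[:,:2]-k).T)>.02];a=np.degrees(np.arctan2(q[:,1]-k[1],q[:,0]-k[0]))
print(k,np.histogram(a,np.arange(-180,181,5))[0].reshape(2,-1))
W=cloud(camera("side"));p=near(W,.623,-.083,.045,.075,.096);print("mill",cv2.minAreaRect((p[:,:2]*1000).astype(np.float32)),near(W,.623,-.083,.045,.07,.15)[:,2].max())
E
```

```text
12.85 [0.45122101 0.26262625 0.20817773] [3.14122514e+00 1.24006533e-04 5.45645584e-01]
732
[0.44873784 0.27155832] [[14 12 10  0  0  0  0  0  0 11 13 15 13 12 11 15 11 13 12 13  9 13 12 11
  11 11  9 12 13 12 12 12 12 14 12 13]
 [13 14  9  0  0  0  0  0  0 10 13 14 12 14 10 14 10 12 11 11 12 13 10 15
  11 13 12 12 10 14 12 15 14 11 15 13]]
mill ((623.4959716796875, -82.94559478759766), (46.92436981201172, 45.95814514160156), 4.238089561462402) 0.11152440260232988
```

View pics/w3.png

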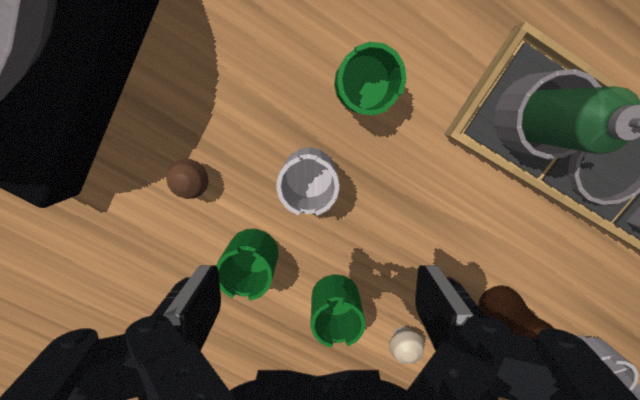

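The bare-metal tin with notches sits at (308,183); the notches are exactly at 30° and -150°, and its centre is (0.448, 0.271). I'll align and descend.

>>> jog_arm --series '[{"x": -3, "y": 8, "z": -20, "turn": -0.02}, {"x": -3, "y": 8, "z": -60, "turn": -0.02}, {"x": -3, "y": 8, "z": -105, "turn": -0.02}, {"x": -3, "y": 8, "z": -145, "turn": -0.02}, {"x": -3, "y": 8, "z": -170, "turn": -0.02}]'

```text
time_s: 13.45
tcp_pos: [0.45, 0.2626, 0.0353]
tcp_rot: [-3.138, 0.004, 0.528]
ft_force: [0.8, 0.2, 0.1]
gripper_width: 1.003
gripper_force: 0.0
```

>>> jog_arm --series '[{"x": 0, "y": 0, "z": -10, "turn": 0}, {"x": 0, "y": 0, "z": -16, "turn": 0}, {"x": 0, "y": 0, "z": -16, "turn": 0}]'

```text
time_s: 13.75
tcp_pos: [0.4518, 0.265, 0.0227]
tcp_rot: [-3.138, -0.001, 0.529]
ft_force: [-0.9, -0.0, 0.1]
gripper_width: 0.997
gripper_force: 0.0
```

>>> jog_arm --series '[{"x": 0, "y": 0, "z": 0, "turn": 0}, {"x": 0, "y": 0, "z": 0, "turn": 0}, {"x": 0, "y": 0, "z": 0, "turn": 0}, {"x": 0, "y": 0, "z": 0, "turn": 0}, {"x": 0, "y": 0, "z": 0, "turn": 0}]' --claw -1 --squeeze 35

```text
time_s: 14.25
tcp_pos: [0.4523, 0.2667, 0.0244]
tcp_rot: [-3.137, -0.004, 0.531]
ft_force: [-0.1, 1.6, 5.6]
gripper_width: 0.657
gripper_force: 36.8
```

>>> jog_arm --series '[{"x": 0, "y": 0, "z": 0, "turn": 0}, {"x": 0, "y": 0, "z": 10, "turn": 0}, {"x": 0, "y": 0, "z": 25, "turn": 0}, {"x": 0, "y": 0, "z": 40, "turn": 0}, {"x": 0, "y": 0, "z": 40, "turn": 0}]'

```text
time_s: 14.75
tcp_pos: [0.4529, 0.2664, 0.0651]
tcp_rot: [-3.138, -0.005, 0.531]
ft_force: [0.3, 0.9, -2.2]
gripper_width: 0.649
gripper_force: 37.7
```

```bash
python3 - <<'E'
from h import *
for n in("side","top","wrist","top"):
    s=get_state();c=camera(n);T=None
    if n=="wrist": T=np.eye(4);T[:3,:3]=Rrpy(s["tcp_rot"]);T[:3,3]=s["tcp_pos"];T=T@c["mount"]
    W=cloud(c,T);print(s["tcp_pos"].round(4),s["tcp_rot"].round(3),s["joint_positions"].round(3))
    p=near(W,.450,.27,.038,.088,.102);print(n,len(p), circ(p,.026) if len(p)>20 else "", near(W,.45,.27,.038,.02,.102)[:,2].max() if len(p) else "")
    if n=="side": cv2.imwrite("pics/s4.png",cv2.resize(c["frame"][100:200,180:330],(750,500)))
E
```

```text
[0.4529 0.2664 0.0651] [-3.138 -0.005  0.531] [ 0.53   0.419 -0.203  0.944  0.004  3.141]
side 137 [0.44982816 0.26509653] 0.10197724704530997
[0.4522 0.266  0.0638] [-3.138e+00 -3.000e-03  5.310e-01] [ 0.53   0.42  -0.205  0.943  0.004  3.141]
top 49 [0.45017737 0.26390022] 0.09901837599723406
[0.4514 0.2655 0.0628] [-3.138e+00 -1.000e-03  5.310e-01] [ 0.53   0.421 -0.206  0.942  0.004  3.141]
wrist 6591 [0.45191386 0.26576836] 0.10199031115486261
[0.4508 0.2652 0.0622] [-3.138  0.     0.531] [ 0.53   0.422 -0.207  0.942  0.004  3.141]
top 45 [0.44848455 0.26311643] 0.09566113556021527
```

View pics/s4.png

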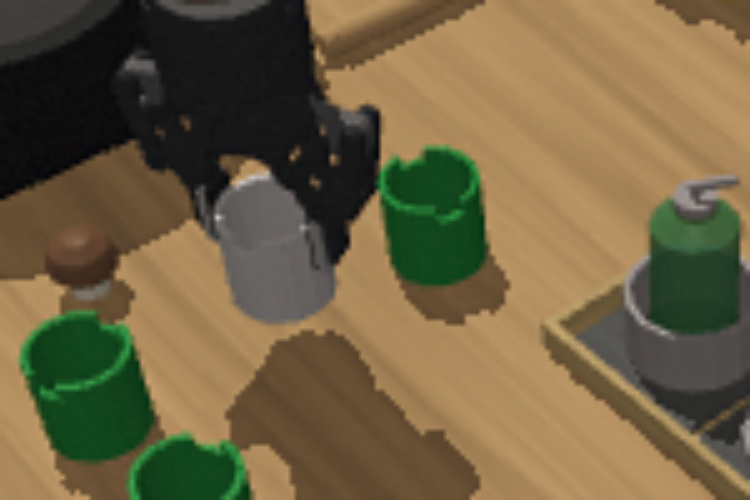

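The tin is held level at (275,250) in the crop. Joint 6 had reached its end there (yaw = q1 − q6 + π), which explains the small offset. I'll turn away from that limit and carry the tin round the bottle.

>>> jog_arm --series '[{"x": 3, "y": -4, "z": 10, "turn": 0.08}, {"x": 3, "y": -6, "z": 35, "turn": 0.16}, {"x": 3, "y": -8, "z": 65, "turn": 0.24}, {"x": 3, "y": -8, "z": 85, "turn": 0.32}, {"x": 3, "y": -8, "z": 85, "turn": 0.41}]'

```text
time_s: 15.45
tcp_pos: [0.4557, 0.2582, 0.1498]
tcp_rot: [-3.14, -0.004, 0.944]
ft_force: [0.1, 0.1, -2.0]
gripper_width: 0.655
gripper_force: 37.7
```

>>> jog_arm --series '[{"x": 8, "y": -40, "z": 0, "turn": 0}, {"x": 16, "y": -84, "z": 0, "turn": 0}, {"x": 25, "y": -130, "z": 0, "turn": 0}, {"x": 35, "y": -175, "z": 0, "turn": 0}, {"x": 50, "y": -215, "z": 0, "turn": 0}]'

```text
time_s: 15.95
tcp_pos: [0.5029, 0.0404, 0.1464]
tcp_rot: [-3.136, 0.002, 0.94]
ft_force: [0.1, 0.9, -1.4]
gripper_width: 0.654
gripper_force: 37.8
```

>>> jog_arm --series '[{"x": 35, "y": -10, "z": 0, "turn": 0}, {"x": 70, "y": -20, "z": 0, "turn": 0}, {"x": 100, "y": -25, "z": 0, "turn": 0}, {"x": 114, "y": -25, "z": 0, "turn": 0}, {"x": 114, "y": -25, "z": 0, "turn": 0}]'

```text
time_s: 16.45
tcp_pos: [0.6191, 0.0169, 0.1453]
tcp_rot: [-3.136, 0.001, 0.94]
ft_force: [-0.2, 0.3, -1.9]
gripper_width: 0.656
gripper_force: 37.9
```

```bash
cat > rim.py <<'E'
from h import *
import sys
x,y,h=map(float,sys.argv[1:4])
def rim(W,n):
    p=near(W,x,y,.038,h-.005,h+.006)
    if len(p)<25: return
    k=circ(p,.026);q=p[np.hypot(*(p[:,:2]-k).T)>.02];a=np.degrees(np.arctan2(q[:,1]-k[1],q[:,0]-k[0]))
    print(n,k.round(4),np.histogram(a,np.arange(-180,181,5))[0].tolist(),"ztop",np.percentile(q[:,2],50).round(4))
s,c,W=wrist();print(s["time_s"],s["tcp_pos"].round(4),s["tcp_rot"].round(3),s["joint_positions"].round(3));rim(W,"wrist")
cv2.imwrite("wlast.png",c["frame"])
for n in("top","side"):
    c=camera(n);rim(cloud(c),n);cv2.imwrite(n+"last.png",c["frame"])
E
python3 rim.py .617 .016 .178
```

```text
16.45 [0.6191 0.0169 0.1453] [-3.136e+00  1.000e-03  9.400e-01] [2.600e-02 5.260e-01 2.020e-01 1.252e+00 2.000e-03 2.228e+00]
wrist [0.6195 0.017 ] [81, 84, 78, 89, 92, 85, 92, 52, 0, 0, 0, 0, 0, 15, 96, 87, 87, 89, 87, 85, 79, 87, 80, 74, 104, 102, 103, 87, 80, 84, 97, 111, 361, 74, 67, 68, 72, 73, 83, 86, 85, 82, 93, 34, 0, 0, 0, 0, 0, 4, 96, 88, 83, 84, 86, 72, 62, 72, 71, 69, 190, 262, 171, 90, 74, 83, 96, 102, 104, 86, 81, 85] ztop 0.1774
side [0.6156 0.0154] [2, 3, 1, 3, 3, 2, 2, 0, 0, 0, 0, 0, 0, 1, 3, 1, 2, 1, 3, 1, 3, 1, 1, 2, 3, 10, 3, 3, 4, 2, 3, 2, 2, 1, 2, 2, 2, 2, 3, 3, 2, 2, 2, 2, 0, 0, 0, 0, 0, 0, 2, 2, 2, 6, 1, 1, 2, 1, 1, 1, 1, 0, 1, 0, 1, 2, 4, 4, 8, 4, 1, 2] ztop 0.1766
```

Tin centre is within 2 mm of the dish centre, notches at about 53°. I'll lower it.

>>> jog_arm --series '[{"x": 0, "y": 0, "z": -25, "turn": 0}, {"x": 0, "y": 0, "z": -55, "turn": 0}, {"x": 0, "y": 0, "z": -80, "turn": 0}, {"x": 0, "y": 0, "z": -98, "turn": 0}, {"x": 0, "y": 0, "z": -105, "turn": 0}]'

```text
time_s: 17.1
tcp_pos: [0.6151, 0.0177, 0.0401]
tcp_rot: [-3.134, 0.003, 0.941]
ft_force: [-0.7, -0.1, -1.8]
gripper_width: 0.653
gripper_force: 37.8
```

>>> jog_arm --series '[{"x": 0, "y": 0, "z": -1, "turn": 0}, {"x": 0, "y": 0, "z": -3, "turn": 0}, {"x": 0, "y": 0, "z": -4, "turn": 0}, {"x": 0, "y": 0, "z": -4, "turn": 0}]'

```text
time_s: 17.5
tcp_pos: [0.6187, 0.0174, 0.0393]
tcp_rot: [-3.139, -0.001, 0.941]
ft_force: [-0.1, -0.4, -1.5]
gripper_width: 0.657
gripper_force: 37.9
```

>>> jog_arm --series '[{"x": 0, "y": 0, "z": -1, "turn": 0}, {"x": 0, "y": 0, "z": -2, "turn": 0}, {"x": 0, "y": 0, "z": -2, "turn": 0}]'

```text
time_s: 17.8
tcp_pos: [0.618, 0.0174, 0.0363]
tcp_rot: [-3.137, 0.0, 0.941]
ft_force: [0.6, 0.7, -1.9]
gripper_width: 0.651
gripper_force: 37.9
```

>>> jog_arm --series '[{"x": 0, "y": 0, "z": -1, "turn": 0}, {"x": 0, "y": 0, "z": -1, "turn": 0}]'

```text
time_s: 18.0
tcp_pos: [0.618, 0.0174, 0.0351]
tcp_rot: [-3.137, 0.0, 0.941]
ft_force: [0.0, 0.7, -1.7]
gripper_width: 0.651
gripper_force: 37.9
```

>>> jog_arm --series '[{"x": 0, "y": 0, "z": -1, "turn": 0}, {"x": 0, "y": 0, "z": -2, "turn": 0}, {"x": 0, "y": 0, "z": -2, "turn": 0}]'

```text
time_s: 18.3
tcp_pos: [0.6181, 0.0173, 0.0344]
tcp_rot: [-3.138, -0.0, 0.94]
ft_force: [-2.0, -0.4, 5.1]
gripper_width: 0.656
gripper_force: 38.4
```

Contact. I'll release and rise, then measure where the tin stands.

>>> jog_arm --series '[{"x": 0, "y": 0, "z": 0, "turn": 0}, {"x": 0, "y": 0, "z": 0, "turn": 0}, {"x": 0, "y": 0, "z": 0, "turn": 0}, {"x": 0, "y": 0, "z": 0, "turn": 0}, {"x": 0, "y": 0, "z": 20, "turn": 0}]' --claw 1

```text
time_s: 18.8
tcp_pos: [0.6155, 0.0174, 0.0504]
tcp_rot: [-3.132, 0.004, 0.941]
ft_force: [-0.6, -0.2, -0.5]
gripper_width: 1.001
gripper_force: 0.0
```

>>> jog_arm --series '[{"x": 0, "y": 0, "z": 35, "turn": 0}, {"x": 0, "y": 0, "z": 80, "turn": 0}, {"x": 0, "y": 0, "z": 125, "turn": 0}, {"x": 0, "y": 0, "z": 150, "turn": 0}, {"x": 0, "y": 0, "z": 150, "turn": 0}]'

```text
time_s: 19.3
tcp_pos: [0.621, 0.0175, 0.2089]
tcp_rot: [3.138, -0.006, 0.941]
ft_force: [0.5, -0.8, -0.2]
gripper_width: 1.001
gripper_force: 0.0
```

```bash
python3 rim.py .618 .016 .066
```

```text
19.3 [0.621  0.0175 0.2089] [ 3.138 -0.006  0.941] [2.700e-02 4.890e-01 3.090e-01 1.383e+00 2.000e-03 2.228e+00]
wrist [0.618  0.0167] [16, 14, 15, 16, 14, 13, 14, 9, 0, 0, 0, 0, 0, 3, 15, 14, 14, 15, 12, 17, 15, 14, 14, 15, 14, 13, 12, 13, 13, 11, 12, 10, 13, 13, 12, 12, 14, 15, 11, 13, 16, 14, 16, 6, 0, 0, 0, 0, 0, 0, 16, 15, 14, 14, 14, 13, 14, 12, 12, 13, 12, 14, 11, 12, 11, 13, 14, 14, 13, 15, 14, 15] ztop 0.0665
side [0.6166 0.0159] [0, 4, 2, 2, 1, 3, 1, 2, 0, 0, 0, 0, 0, 1, 2, 1, 1, 3, 1, 3, 1, 1, 1, 2, 2, 1, 1, 1, 1, 3, 1, 0, 2, 3, 3, 0, 3, 1, 2, 3, 2, 2, 2, 0, 0, 0, 0, 0, 0, 0, 2, 2, 1, 3, 0, 2, 1, 2, 2, 0, 1, 2, 0, 1, 1, 2, 1, 2, 1, 1, 2, 3] ztop 0.0652
```

>>> jog_arm --series '[{"x": -38, "y": -30, "z": 0, "turn": 0}, {"x": -76, "y": -62, "z": 0, "turn": 0}, {"x": -114, "y": -94, "z": 0, "turn": 0}, {"x": -152, "y": -126, "z": 0, "turn": 0}, {"x": -185, "y": -155, "z": 0, "turn": 0}]'

```text
time_s: 19.95
tcp_pos: [0.4297, -0.1381, 0.2011]
tcp_rot: [-3.133, 0.002, 0.941]
ft_force: [-0.1, 0.0, -0.3]
gripper_width: 1.004
gripper_force: 0.0
```

>>> jog_arm --series '[{"x": -2, "y": -3, "z": -20, "turn": -0.01}, {"x": -2, "y": -3, "z": -30, "turn": -0.01}, {"x": -2, "y": -3, "z": -30, "turn": -0.01}]'

```text
time_s: 20.25
tcp_pos: [0.4293, -0.1398, 0.1706]
tcp_rot: [-3.132, 0.002, 0.931]
ft_force: [0.6, 0.4, 0.2]
gripper_width: 1.003
gripper_force: 0.0
```

```bash
python3 rim.py .4297 -.1408 .046;  python3 - <<'E'
import cv2,numpy as np
w=cv2.imread("wlast.png");s=cv2.imread("sidelast.png")
cv2.imwrite("pics/m.png",np.vstack([cv2.resize(w[:,100:540],(640,300)),cv2.resize(s[130:250,270:526],(640,300))]))
E
```

```text
20.25 [ 0.4293 -0.1398  0.1706] [-3.132e+00  2.000e-03  9.310e-01] [-0.316  0.191 -0.221  1.168  0.002  1.895]
wrist [ 0.4308 -0.1402] [14, 19, 18, 17, 16, 18, 16, 8, 0, 0, 0, 0, 0, 2, 18, 19, 17, 17, 17, 15, 19, 14, 19, 14, 16, 14, 15, 16, 16, 11, 14, 13, 14, 14, 14, 16, 16, 14, 15, 17, 16, 17, 15, 9, 0, 0, 0, 0, 0, 1, 18, 16, 17, 15, 20, 15, 14, 17, 13, 15, 14, 15, 12, 14, 14, 17, 15, 15, 15, 18, 15, 17] ztop 0.0465
side [ 0.4297 -0.141 ] [2, 3, 3, 3, 3, 3, 3, 0, 0, 0, 0, 0, 0, 0, 4, 3, 3, 2, 4, 2, 3, 2, 2, 2, 3, 1, 2, 2, 1, 3, 2, 2, 1, 4, 1, 3, 3, 2, 3, 3, 3, 4, 2, 1, 0, 0, 0, 0, 0, 0, 3, 2, 2, 2, 3, 2, 2, 3, 1, 1, 3, 2, 2, 2, 2, 2, 2, 2, 2, 2, 5, 2] ztop 0.045
```

View pics/m.png

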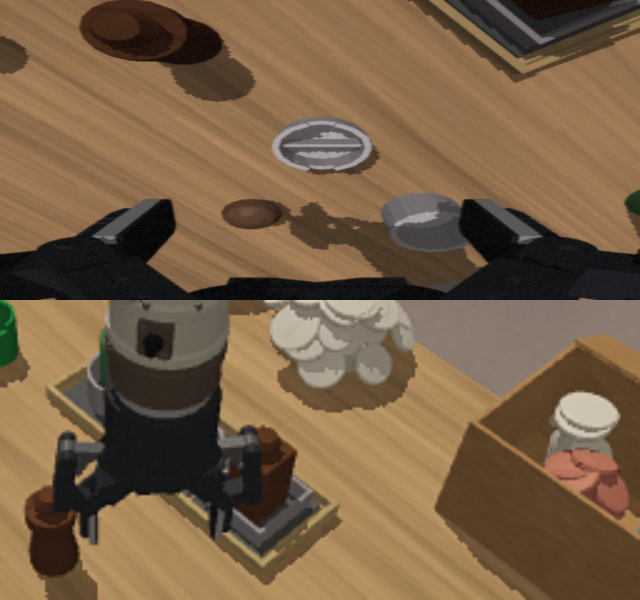

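The partition runs along the closing line and the lugged tin is at (322,145) in the upper crop. Both tins' notches stand at the same angle (about 52°), so no turn is needed.

>>> jog_arm --series '[{"x": 1, "y": -1, "z": -40, "turn": 0}, {"x": 1, "y": -1, "z": -85, "turn": 0}, {"x": 1, "y": -1, "z": -120, "turn": 0}, {"x": 1, "y": -1, "z": -142, "turn": 0}, {"x": 1, "y": -1, "z": -150, "turn": 0}]'

```text
time_s: 20.9
tcp_pos: [0.4312, -0.1405, 0.0213]
tcp_rot: [-3.134, 0.001, 0.932]
ft_force: [-1.0, -0.2, 0.6]
gripper_width: 1.001
gripper_force: 0.0
```

>>> jog_arm --series '[{"x": 0, "y": 0, "z": 0, "turn": 0}, {"x": 0, "y": 0, "z": 0, "turn": 0}, {"x": 0, "y": 0, "z": 0, "turn": 0}, {"x": 0, "y": 0, "z": 0, "turn": 0}, {"x": 0, "y": 0, "z": 0, "turn": 0}]' --claw -1 --squeeze 35

```text
time_s: 21.4
tcp_pos: [0.4337, -0.1419, 0.0249]
tcp_rot: [-3.141, -0.002, 0.931]
ft_force: [0.1, 0.6, 6.6]
gripper_width: 0.649
gripper_force: 37.8
```

>>> jog_arm --series '[{"x": 0, "y": 0, "z": 0, "turn": 0}, {"x": 0, "y": 0, "z": 20, "turn": 0}, {"x": 0, "y": 0, "z": 55, "turn": 0}, {"x": 0, "y": 0, "z": 95, "turn": 0}, {"x": 0, "y": 0, "z": 125, "turn": 0}]'

```text
time_s: 21.9
tcp_pos: [0.4326, -0.1419, 0.1509]
tcp_rot: [-3.14, -0.001, 0.93]
ft_force: [1.1, -0.9, -0.7]
gripper_width: 0.65
gripper_force: 37.8
```

>>> jog_arm --series '[{"x": 30, "y": 26, "z": 0, "turn": 0}, {"x": 65, "y": 57, "z": 0, "turn": 0}, {"x": 100, "y": 87, "z": 0, "turn": 0}, {"x": 135, "y": 117, "z": 0, "turn": 0}, {"x": 165, "y": 143, "z": 0, "turn": 0}]'

```text
time_s: 22.4
tcp_pos: [0.5987, 0.003, 0.1486]
tcp_rot: [-3.139, -0.001, 0.931]
ft_force: [0.5, -1.8, -1.1]
gripper_width: 0.648
gripper_force: 37.7
```

>>> jog_arm --series '[{"x": 14, "y": 11, "z": 0, "turn": 0}, {"x": 20, "y": 15, "z": 0, "turn": 0}, {"x": 20, "y": 15, "z": 0, "turn": 0}, {"x": 20, "y": 15, "z": 0, "turn": 0}]'

```text
time_s: 22.8
tcp_pos: [0.6162, 0.0156, 0.1482]
tcp_rot: [-3.137, 0.001, 0.93]
ft_force: [-0.6, 0.1, -0.8]
gripper_width: 0.646
gripper_force: 37.7
```

```bash
python3 rim.py .618 .016 .172; python3 rim.py .618 .016 .066
```

```text
22.8 [0.6162 0.0156 0.1482] [-3.137e+00  1.000e-03  9.300e-01] [2.400e-02 5.180e-01 1.960e-01 1.253e+00 2.000e-03 2.236e+00]
wrist [0.6164 0.0154] [61, 64, 57, 66, 65, 62, 63, 33, 0, 0, 0, 0, 0, 12, 62, 60, 65, 63, 65, 57, 65, 57, 57, 57, 84, 90, 78, 79, 69, 67, 154, 90, 305, 52, 63, 52, 56, 65, 55, 66, 67, 68, 68, 28, 0, 0, 0, 0, 0, 0, 70, 68, 67, 63, 68, 60, 54, 57, 57, 59, 230, 154, 98, 66, 71, 74, 78, 86, 79, 65, 64, 51] ztop 0.1699
side [0.6148 0.0132] [1, 3, 2, 1, 3, 3, 2, 0, 0, 0, 0, 0, 0, 2, 1, 2, 1, 3, 2, 1, 0, 3, 3, 1, 0, 11, 2, 5, 4, 1, 2, 3, 1, 0, 2, 2, 3, 1, 0, 1, 3, 2, 2, 1, 0, 0, 0, 0, 0, 0, 1, 1, 2, 2, 0, 2, 2, 1, 0, 4, 0, 0, 1, 1, 1, 1, 5, 9, 2, 2, 0, 2] ztop 0.1692
22.95 [0.6163 0.0153 0.1486] [-3.137  0.     0.929] [2.400e-02 5.170e-01 1.960e-01 1.253e+00 2.000e-03 2.236e+00]
wrist [0.6181 0.0168] [0, 0, 0, 0, 0, 0, 0, 0, 0, 0, 0, 0, 0, 0, 0, 0, 0, 0, 0, 0, 0, 0, 0, 0, 0, 0, 9, 20, 18, 18, 20, 19, 16, 21, 20, 19, 21, 21, 22, 24, 21, 24, 23, 11, 0, 0, 0, 0, 0, 0, 27, 23, 24, 24, 22, 19, 22, 20, 20, 20, 19, 21, 16, 18, 20, 20, 5, 0, 0, 0, 0, 0] ztop 0.0665
side [0.6166 0.0155] [3, 2, 3, 3, 2, 2, 4, 0, 0, 0, 0, 0, 0, 0, 3, 1, 2, 1, 3, 1, 2, 1, 2, 1, 2, 1, 3, 0, 1, 1, 2, 2, 1, 1, 2, 3, 1, 2, 2, 1, 2, 3, 3, 0, 0, 0, 0, 0, 0, 1, 3, 0, 1, 4, 1, 1, 2, 2, 1, 1, 1, 2, 1, 0, 3, 0, 1, 3, 1, 2, 2, 0] ztop 0.0649
```

Held tin is off the lower one by (2, 2) mm in both cameras. I'll correct that and lower to just above the rim.

>>> jog_arm --series '[{"x": 2, "y": 2, "z": -12, "turn": 0}, {"x": 2, "y": 2, "z": -28, "turn": 0}, {"x": 2, "y": 2, "z": -42, "turn": 0}, {"x": 2, "y": 2, "z": -48, "turn": 0}, {"x": 2, "y": 2, "z": -48, "turn": 0}]'

```text
time_s: 23.6
tcp_pos: [0.618, 0.0184, 0.0986]
tcp_rot: [-3.135, 0.002, 0.931]
ft_force: [-0.7, -0.3, -0.3]
gripper_width: 0.646
gripper_force: 37.7
```

>>> jog_arm --series '[{"x": 0, "y": 0, "z": 0, "turn": 0}, {"x": 0, "y": 0, "z": 0, "turn": 0}]'

```text
time_s: 23.8
tcp_pos: [0.6198, 0.0185, 0.1012]
tcp_rot: [-3.139, -0.001, 0.931]
ft_force: [0.9, 0.5, -0.7]
gripper_width: 0.65
gripper_force: 37.7
```

```bash
python3 rim.py .618 .016 .121; python3 rim.py .618 .016 .066; python3 - <<'E'
import cv2
s=cv2.imread("sidelast.png");cv2.imwrite("pics/st.png",cv2.resize(s[110:220,290:410],(655,600)))
E
```

```text
23.8 [0.6198 0.0185 0.1012] [-3.139e+00 -1.000e-03  9.310e-01] [0.029 0.556 0.133 1.149 0.003 2.24 ]
wrist [0.6201 0.0186] [85, 81, 77, 91, 86, 89, 90, 58, 0, 0, 0, 2, 0, 24, 84, 94, 88, 89, 86, 82, 85, 75, 83, 71, 93, 83, 72, 77, 60, 60, 87, 102, 273, 60, 62, 61, 59, 72, 75, 83, 79, 78, 87, 50, 0, 1, 1, 0, 0, 1, 98, 79, 78, 85, 79, 69, 61, 68, 65, 60, 177, 187, 104, 66, 54, 73, 66, 90, 88, 72, 76, 85] ztop 0.1224
side [0.6184 0.0165] [3, 2, 2, 4, 1, 2, 2, 2, 0, 0, 0, 0, 0, 1, 3, 1, 2, 2, 3, 3, 2, 2, 0, 4, 3, 4, 10, 2, 2, 0, 3, 1, 4, 2, 1, 3, 2, 3, 2, 3, 3, 2, 3, 2, 0, 0, 0, 0, 0, 1, 2, 3, 2, 3, 1, 2, 3, 3, 1, 0, 0, 3, 0, 0, 0, 2, 7, 7, 4, 2, 4, 1] ztop 0.1208
23.95 [0.6196 0.0185 0.1011] [-3.139e+00 -1.000e-03  9.310e-01] [0.029 0.556 0.133 1.149 0.003 2.24 ]
wrist [0.6187 0.0176] [0, 0, 0, 0, 0, 0, 0, 0, 0, 0, 0, 0, 0, 0, 0, 0, 0, 0, 0, 0, 0, 0, 0, 0, 0, 0, 0, 0, 0, 0, 0, 0, 1, 7, 8, 6, 14, 20, 24, 25, 23, 29, 31, 13, 0, 0, 0, 0, 0, 0, 35, 28, 25, 23, 26, 25, 18, 14, 6, 11, 6, 0, 0, 0, 0, 0, 0, 0, 0, 0, 0, 0] ztop 0.0663
side [0.6165 0.0155] [1, 3, 3, 2, 2, 2, 1, 2, 0, 0, 0, 0, 0, 0, 2, 2, 1, 2, 3, 3, 1, 0, 3, 2, 1, 0, 3, 1, 1, 0, 1, 0, 0, 0, 0, 0, 0, 0, 0, 0, 0, 0, 0, 0, 0, 0, 0, 0, 0, 0, 0, 0, 0, 0, 0, 0, 0, 0, 0, 1, 1, 2, 1, 0, 1, 1, 2, 1, 1, 2, 1, 3] ztop 0.065
```

View pics/st.png

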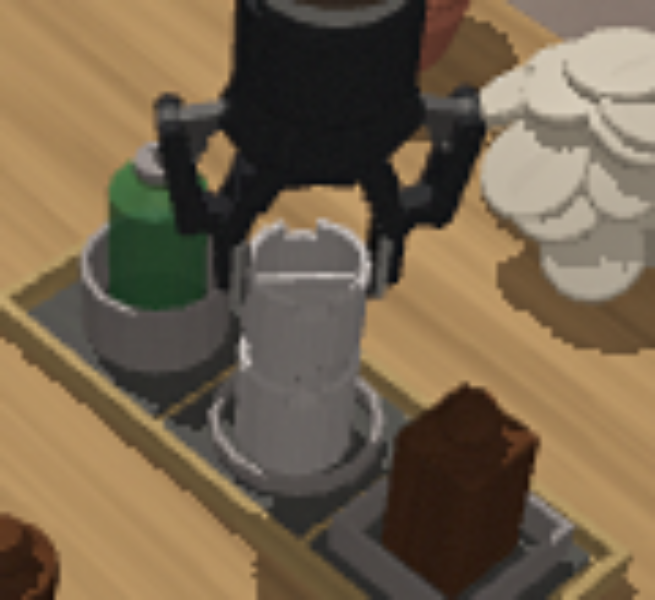

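The lugged tin hangs just above the notched tin at about (300,300), with its rim top at z 121 mm. The offset is now about (1.5, 1) mm the other way. I'll correct it and insert slowly.

>>> jog_arm --series '[{"x": -1.5, "y": -1, "z": -3, "turn": 0}, {"x": -1.5, "y": -1, "z": -6, "turn": 0}, {"x": -1.5, "y": -1, "z": -8, "turn": 0}, {"x": -1.5, "y": -1, "z": -10, "turn": 0}, {"x": -1.5, "y": -1, "z": -10, "turn": 0}]'

```text
time_s: 24.6
tcp_pos: [0.6173, 0.0174, 0.0898]
tcp_rot: [-3.137, 0.001, 0.931]
ft_force: [0.5, 0.5, -1.9]
gripper_width: 0.65
gripper_force: 37.7
```

>>> jog_arm --series '[{"x": 0, "y": 0, "z": -1, "turn": 0}, {"x": 0, "y": 0, "z": -2, "turn": 0}, {"x": 0, "y": 0, "z": -3, "turn": 0}, {"x": 0, "y": 0, "z": -3, "turn": 0}]'

```text
time_s: 25.0
tcp_pos: [0.6175, 0.0174, 0.0872]
tcp_rot: [-3.137, 0.0, 0.931]
ft_force: [-0.9, -0.3, -0.4]
gripper_width: 0.643
gripper_force: 37.7
```

Already below the on-rim height (TCP 91 mm) without contact, so the lugs are entering. I'll continue.

>>> jog_arm --series '[{"x": 0, "y": 0, "z": -1, "turn": 0}, {"x": 0, "y": 0, "z": -2, "turn": 0}, {"x": 0, "y": 0, "z": -3, "turn": 0}, {"x": 0, "y": 0, "z": -3, "turn": 0}]'

```text
time_s: 25.4
tcp_pos: [0.6175, 0.0174, 0.0841]
tcp_rot: [-3.137, 0.0, 0.931]
ft_force: [-0.8, -0.2, -0.2]
gripper_width: 0.645
gripper_force: 37.7
```

>>> jog_arm --series '[{"x": 0, "y": 0, "z": -1, "turn": 0}, {"x": 0, "y": 0, "z": -1, "turn": 0}]'

```text
time_s: 25.6
tcp_pos: [0.6177, 0.0174, 0.084]
tcp_rot: [-3.138, -0.0, 0.93]
ft_force: [-1.7, 0.2, 3.2]
gripper_width: 0.65
gripper_force: 38.1
```

Seated at the expected height (TCP 84 mm). I'll release, rise and check.

>>> jog_arm --series '[{"x": 0, "y": 0, "z": 0, "turn": 0}, {"x": 0, "y": 0, "z": 0, "turn": 0}, {"x": 0, "y": 0, "z": 0, "turn": 0}, {"x": 0, "y": 0, "z": 0, "turn": 0}, {"x": 0, "y": 0, "z": 15, "turn": 0}]' --claw 1

```text
time_s: 26.1
tcp_pos: [0.6158, 0.0174, 0.096]
tcp_rot: [-3.134, 0.003, 0.931]
ft_force: [0.1, 1.2, -0.8]
gripper_width: 1.0
gripper_force: 0.0
```

>>> jog_arm --series '[{"x": 0, "y": 0, "z": 35, "turn": 0}, {"x": 0, "y": 0, "z": 75, "turn": 0}, {"x": -30, "y": 0, "z": 110, "turn": 0}, {"x": -75, "y": 0, "z": 120, "turn": 0}, {"x": -120, "y": 0, "z": 120, "turn": 0}]'

```text
time_s: 26.6
tcp_pos: [0.4982, 0.0175, 0.2206]
tcp_rot: [3.141, -0.003, 0.93]
ft_force: [0.2, -0.7, 0.5]
gripper_width: 1.002
gripper_force: 0.0
```

>>> jog_arm --series '[{"x": -45, "y": 0, "z": 0, "turn": 0}, {"x": -90, "y": 0, "z": 0, "turn": 0}, {"x": -90, "y": 0, "z": 0, "turn": 0}, {"x": -90, "y": 0, "z": 0, "turn": 0}]'

```text
time_s: 27.0
tcp_pos: [0.4072, 0.0174, 0.2188]
tcp_rot: [-3.139, -0.001, 0.931]
ft_force: [0.9, 0.1, 0.3]
gripper_width: 1.004
gripper_force: 0.0
```

```bash
python3 rim.py .618 .016 .105; python3 - <<'E'
from h import *
W=cloud(camera("side"));p=near(W,.613,.115,.04,.065,.102);print("bottle",circ(p,.024),near(W,.613,.116,.04,.06,.2)[:,2].max())
p=near(W,.617,.016,.04,.03,.095);print("stack axis",circ(p,.028))
s=cv2.imread("sidelast.png");cv2.imwrite("pics/fin.png",cv2.resize(s[110:220,270:420],(750,550)))
E
```

```text
27.0 [0.4072 0.0174 0.2188] [-3.139e+00 -1.000e-03  9.310e-01] [ 0.041  0.065 -0.238  1.269  0.003  2.252]
wrist [0.616  0.0165] [31, 35, 34, 32, 31, 27, 33, 17, 0, 0, 0, 0, 0, 0, 41, 27, 30, 28, 27, 30, 34, 36, 35, 36, 33, 41, 44, 41, 43, 44, 46, 48, 45, 47, 47, 42, 25, 5, 0, 0, 0, 0, 0, 0, 0, 0, 0, 0, 0, 0, 0, 0, 0, 0, 0, 0, 9, 28, 33, 38, 37, 35, 38, 31, 37, 39, 37, 39, 40, 37, 34, 41] ztop 0.105
top [0.616  0.0163] [0, 0, 0, 0, 0, 0, 0, 0, 0, 0, 0, 0, 0, 0, 1, 1, 1, 1, 1, 1, 3, 0, 2, 1, 3, 0, 2, 2, 2, 2, 3, 2, 2, 1, 2, 1, 2, 2, 3, 3, 1, 2, 3, 1, 0, 0, 0, 1, 0, 0, 2, 1, 2, 1, 3, 1, 2, 2, 1, 0, 0, 0, 0, 0, 0, 0, 0, 0, 0, 0, 0, 0] ztop 0.1042
side [0.6164 0.0163] [2, 2, 1, 3, 3, 2, 2, 2, 0, 0, 0, 0, 0, 0, 4, 0, 3, 1, 3, 2, 1, 3, 0, 1, 2, 2, 1, 2, 0, 2, 1, 1, 2, 2, 4, 0, 2, 1, 2, 3, 2, 2, 2, 2, 0, 0, 0, 0, 0, 1, 1, 4, 3, 2, 1, 2, 1, 3, 2, 1, 2, 1, 2, 0, 2, 1, 1, 2, 1, 2, 1, 4] ztop 0.104
bottle [0.61407782 0.11484104] 0.13460244681747013
stack axis [0.61672998 0.01648087]
```

View pics/fin.png

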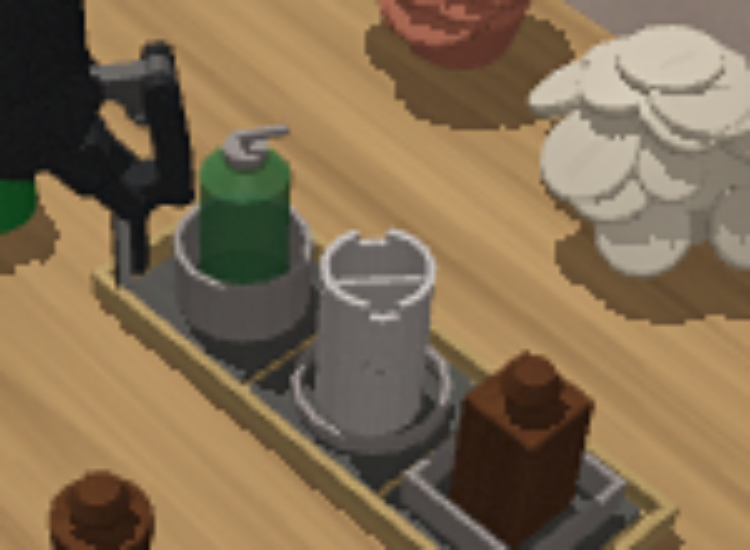

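The stack's rim top is at z 105 mm, which means fully seated (it would be 112 mm on the rim). The bottle at (245,215), stack at (375,340) and mill at (530,440) all stand upright in their holders.

```bash
python3 -c "
from bench import *
print(hand_in())"
```

```text
the job is handed in; nothing more can be done
None
```

I loaded the carrier and handed the job in at about 27 s: the bottle is in the sleeve, the square mill in the frame, and the deep tin in the dish with the lugged tin fully seated on it; the look-alikes were not touched.

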